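# Set brown eggs in the tilted egg turner

### The job

Fill the upper row of the tilted egg-turner tray with the three brown eggs from the pulp flat: one egg in each pocket, seated on the pocket's floor and standing square to the tray with the big end up. Handle them as eggs: squeeze and press gently, and set each one down in its pocket rather than dropping it. Leave the white eggs in the flat, the tray at its tilt and the other things on the bench where they are.

Things in the scene. Friction and masses are not known exactly. Their poses are not given: they have to be found in the camera images.
- brown1_mid (a point): One of the three BROWN eggs, 74 mm long, 52 mm across at its widest (41 mm above its small end), 90 to 135 g. The point is its centre, half-way along; its z axis runs along the egg towards the big (blunt) end. It starts big end up in the flat, upright or leaning a few degrees, its small end 6 mm above the bench. The shell breaks if fingers squeeze it with more than about 50 N each.
- brown2_mid (a point): One of the three BROWN eggs, 74 mm long, 52 mm across at its widest (41 mm above its small end), 90 to 135 g. The point is its centre, half-way along; its z axis runs along the egg towards the big (blunt) end. It starts big end up in the flat, upright or leaning a few degrees, its small end 6 mm above the bench. The shell breaks if fingers squeeze it with more than about 50 N each.
- brown3_mid (a point): One of the three BROWN eggs, 74 mm long, 52 mm across at its widest (41 mm above its small end), 90 to 135 g. The point is its centre, half-way along; its z axis runs along the egg towards the big (blunt) end. It starts big end up in the flat, upright or leaning a few degrees, its small end 6 mm above the bench. The shell breaks if fingers squeeze it with more than about 50 N each.
- white1_mid (a point): One of the three WHITE eggs, same size and stance as the brown ones; the point is its centre. It stays in the flat.
- white2_mid (a point): One of the three WHITE eggs, same size and stance as the brown ones; the point is its centre. It stays in the flat.
- white3_mid (a point): One of the three WHITE eggs, same size and stance as the brown ones; the point is its centre. It stays in the flat.
- seat1 (a point): Pocket of the tray's UPPER row, the one at the turner's +y end. The point is where the centre of a seated egg lies: 37 mm above the pocket's floor, on its axis. z axis: the pocket's axis, out of it, square to the tray; y: along the row; x: up the slope. A yellow cup 18 mm deep, 45 mm across at its rim, with four 5 mm prongs round it, 34 mm high, at x and y = -20 and +20 mm.
- seat2 (a point): Pocket of the tray's UPPER row, the middle one. The point is where the centre of a seated egg lies: 37 mm above the pocket's floor, on its axis. z axis: the pocket's axis, out of it, square to the tray; y: along the row; x: up the slope. A yellow cup 18 mm deep, 45 mm across at its rim, with four 5 mm prongs round it, 34 mm high, at x and y = -20 and +20 mm.
- seat3 (a point): Pocket of the tray's UPPER row, the one at the turner's -y end. The point is where the centre of a seated egg lies: 37 mm above the pocket's floor, on its axis. z axis: the pocket's axis, out of it, square to the tray; y: along the row; x: up the slope. A yellow cup 18 mm deep, 45 mm across at its rim, with four 5 mm prongs round it, 34 mm high, at x and y = -20 and +20 mm.
- tray (a joint): Tilt of the yellow setter tray about its level trunnion axis (along the turner's y axis), rad: 0 is level, positive has the front (robot-side) edge down and the back edge up, so that the pockets lean towards the robot by this angle. It starts at 0.44 to 0.66 and is held by a worm gear, which gives only under a hard push.
- turner: Egg turner, fixed to the bench: white base pan 200 x 266 mm, aluminium brackets 118 mm high at its ends (y = -124, +124 mm), between them the tray, 148 x 216 mm, with 2 rows of 3 pockets, 68 mm apart both ways; the lower row stays empty. Origin: centre of the pan, on the bench; x to its back, y along the tray, z up. Trunnion axis 105 mm above the bench, 9 mm under the plane of the cup rims.
- flat: Grey pulp egg flat, 216 x 216 mm, fixed to the bench, 3 x 3 cells 68 mm apart along its x and y axes. Origin: its centre, on the bench. Its cups and the peaks between the cells reach 24 mm above the bench: keep fingertips above that. Six cells hold eggs, three are empty; neighbouring eggs have a gap of 16 mm in line and 44 mm on the diagonal.
- bottle_mid (a point): Clear glass reagent bottle with blue cap, upright, 70 mm across, 138 mm high, The point is its centre, 69 mm up. Bystander.
- vial_mid (a point): Smaller reagent bottle with blue cap, upright, 56 mm across, 100 mm high. The point is its centre, 50 mm up. Bystander.
- beaker_rim (a point): Glass beaker, upright, 66 mm across, 85 mm high; the point is the centre of its mouth. Bystander.
- candler: Black egg-candling torch lying on the bench, 127 mm long along its x axis, 40 mm high; origin under its middle, on the bench. Bystander.

How it is judged:
By the outcome, as a careful person would: the job done as asked, in the order asked, and still so for the second after the job is handed in, with the robot touching nothing.
It also fails if it takes over 72 s, if anything falls off the work surface, if the arm or the gripper's body presses on something with over 40 N, if the wrist force passes 120 N, or if a joint passes its speed limit or range.

### The arm

A 6-joint arm with a two-finger parallel gripper is mounted at the origin on the work surface. World frame = base frame: x ahead of the robot, y to its left, z up, the work surface at z = 0. Lengths are in mm, angles in rad, forces in N, time in s.
With the tool pointing down it reaches from about 400 to 825 mm from the base axis. Payload 7 kg.
Tool frame: the origin (TCP) lies at the very end of the fingers, on their centre line; the grasp point (between the pads) lies 19 mm behind it; z points along the fingers, y is the line along which they close (so a half turn about z gives the same grasp; the last joint's range is limited). The gripper opens to 88 mm and grips with 3 to 60 N. Pads are 19 mm wide; open, the fingers measure 130 mm over their backs; the gripper's body (78 mm by 193 mm) begins 47 mm behind the grasp point.
Start: joints at [-1.011, 0.359, 0.012, 0, -1.224, -0.288], TCP at [181.188, -650.205, 226.561] pointing down, gripper open.
Joint ranges: [-3.07, 3.07], [-1.43, 2.12], [-1.02, 1.25], [-3.03, 1.67], [-3.05, -0], [-3.03, 3.03]. Speed limits (rad/s): [2.39, 2.39, 3.01, 3.14, 3.14, 3.14].

### API

Orientations are given as a unit quaternion [x, y, z, w].
In Python, from plant import bot gives the robot as it stands. Calls block until the motion is done:
- bot.move_ptp(position, orientation): joint-space move of the TCP to a pose.
- bot.line_to(position, velocity=150, ori=None): straight line of the TCP; ori=None keeps the orientation; velocity is the mean speed in mm/s.
- bot.move_joints(angles): joint-space move.
- bot.move_gripper(opening, force=None): finger opening in mm; force is the grip in N (None keeps the last); returns when the fingers have stopped.
- bot.pause(seconds).
- bot.solve_ik(position, orientation): joint angles nearest the present ones, or None.
- bot.read_state(): the state.
- bot.camera(name): name is "scene" or "top"; returns the picture (420x560x3 uint8, red, green, blue); there is no depth.
- bot.get_calibration(name): a dict with "fx", "fy", "cx", "cy" (pixels), "view" (4x4, takes a point from world to camera coordinates). Camera axes: x right, y up, looking along -z (the intrinsics and any distortion apply to the point x, -y, -z); pixel columns grow to the right and rows downward; lengths in mm; the calibration is good to about 2 mm. A picture is of the moment at which its call begins. get_calibration takes no time and is no camera call.
A pose or a line that the arm cannot do raises bot.Unreachable and nothing moves.
- bot.close_job(): hands the job in; it is judged then, once.
The state is a dict: "t": time; "joint_pos": joint angles; "qvel": joint speeds; "tau": joint torques, N m; "tcp_pos": TCP position; "eef_rot": TCP orientation; "contact_force": force on the tool from outside, world axes, zero at the start; "moment": the same for the moment, N m; "width": finger opening in mm; "finger_force": force on a finger pad.
Only numpy, scipy, OpenCV 4.12 (cv2) and the standard library are available. Lean on these libraries where they do the work, as an engineer would, in place of code of your own. Each camera call takes 0.05 s, during which the arm holds its last target. There are 200 camera calls.

## Working session

There is one attempt and no reset: what is moved stays moved. The work goes in short steps, each a Python script; the robot and the scene stay as the last script left them, time stands still between calls to the robot, and variables do not carry over. Pictures are saved under pics/ and viewed, at most 10 in all, crops included, and the job is handed in when it is done.

```bash
ls; mkdir -p pics; python3 - <<'E'
from plant import bot
import cv2,numpy as np
for n in("scene","top"):
    im=bot.camera(n); cv2.imwrite(f"pics/{n}0.png",im[:,:,::-1]); c=bot.get_calibration(n)
    print(n,{k:(np.round(v,4).tolist() if k=="view" else v) for k,v in c.items()})
s=bot.read_state();print(s)
E
```

```text
pics
scene {'fx': 388.0735993890034, 'fy': 388.0735993890034, 'cx': 276.3087822736981, 'cy': 211.48527125837825, 'view': [[0.4933, 0.8698, -0.0008, -269.71], [-0.6381, 0.3625, 0.6793, 273.6926], [0.5912, -0.3346, 0.7339, -1412.26], [0.0, 0.0, 0.0, 1.0]]}
top {'fx': 532.7924052723536, 'fy': 532.7924052723536, 'cx': 274.5355209017007, 'cy': 210.8640457752472, 'view': [[0.0104, -0.9999, 0.0003, -5.7803], [0.9982, 0.0104, 0.0589, -545.6428], [-0.0589, -0.0003, 0.9983, -1287.7632], [0.0, 0.0, 0.0, 1.0]]}
{'t': 0.1, 'joint_pos': array([-1.01091050e+00,  3.59309711e-01,  1.11724261e-02, -3.04220378e-04,
       -1.22406809e+00, -2.88066344e-01]), 'qvel': array([-0.00017616, -0.00174048,  0.00156002,  0.00067941,  0.00148347,
        0.00115806]), 'tau': array([-2.10723141e-03, -5.84162521e+01,  2.93751222e+01,  7.01563329e+00,
        1.01491009e-02, -8.18327771e-05]), 'tcp_pos': array([ 181.07211225, -649.82852862,  225.73027969]), 'eef_rot': array([-1.35440368e-01,  9.90785239e-01,  7.00981013e-04, -1.59473079e-04]), 'contact_force': array([ 0.0547142 , -0.08802266, -0.03896393]), 'moment': array([0.00724089, 0.04122668, 0.00683761]), 'finger_force': 0.0, 'width': 87.84203357609786}
```

View pics/scene0.png

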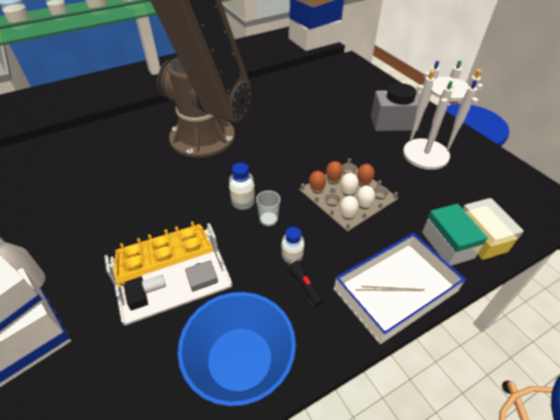

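View pics/top0.png

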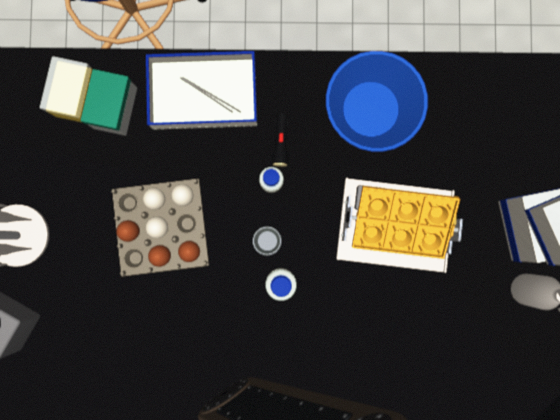

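The flat is at the left, with brown eggs near (128,231), (159,256) and (189,251). The turner is at the right, with cup centres near (378,206), (408,210) and (439,213) in the upper row. In the scene view the tray is near (160,253). I'll zoom in on the tray in both views.

```bash
python3 - <<'E'
import cv2,numpy as np
a=cv2.imread("pics/top0.png")[170:280,325:475]; b=cv2.imread("pics/scene0.png")[215:325,95:245]
o=np.vstack([cv2.resize(x,None,fx=5.3,fy=5.3,interpolation=cv2.INTER_CUBIC)[:583] for x in(a,)])
cv2.imwrite("pics/ztop.png",o); cv2.imwrite("pics/zscene.png",cv2.resize(b,None,fx=5.3,fy=5.3,interpolation=cv2.INTER_CUBIC))
E
```

```text
(no output)
```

View pics/ztop.png

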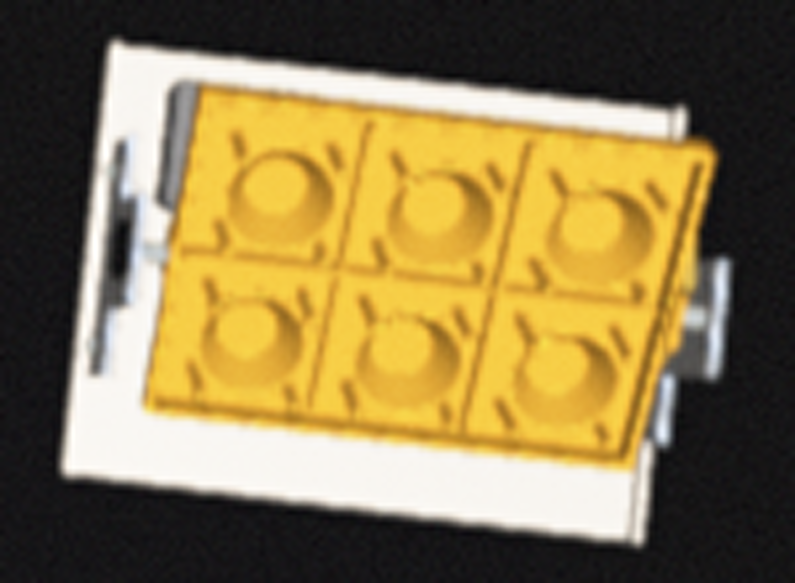

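View pics/zscene.png

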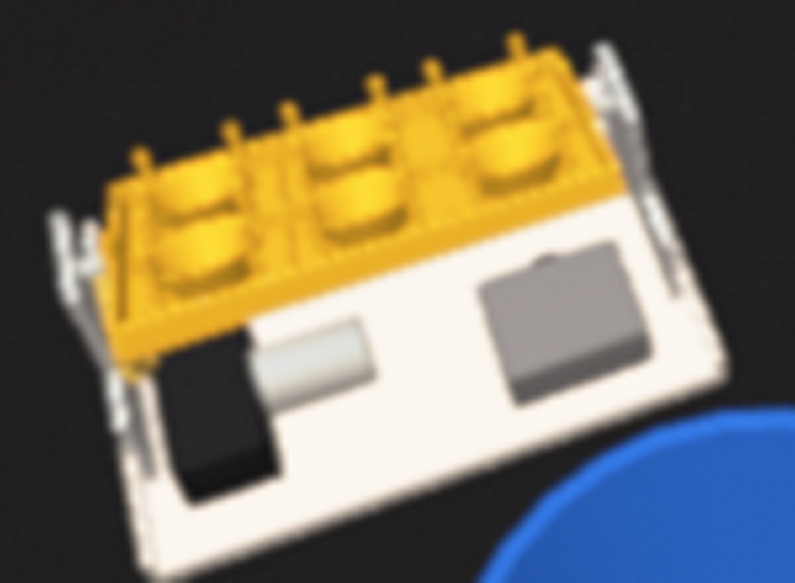

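The top crop shows the upper rims centred at zoom (281,201), (440,217) and (600,235), and the lower ones at (252,341), (408,360) and (567,378). The pan corners are at (110,42), (685,108), (640,545) and (62,475). The scene crop shows the six front prong tips from (140,152) to (517,38). I'll solve the tray from these points and find the eggs by mask.

```bash
cat >h.py <<'E'
import numpy as np,cv2
from plant import bot
from scipy.spatial.transform import Rotation as R
CAL={n:bot.get_calibration(n) for n in("scene","top")}
def proj(n,P):
    c=CAL[n];V=np.array(c["view"]);q=np.atleast_2d(P)@V[:3,:3].T+V[:3,3]
    return np.c_[c["cx"]-c["fx"]*q[:,0]/q[:,2],c["cy"]+c["fy"]*q[:,1]/q[:,2]]
def cast(n,uv,z):
    c=CAL[n];V=np.array(c["view"]);uv=np.atleast_2d(uv)
    d=np.c_[(uv[:,0]-c["cx"])/c["fx"],-(uv[:,1]-c["cy"])/c["fy"],-np.ones(len(uv))]@V[:3,:3]
    C=-V[:3,:3].T@V[:3,3]
    return C+d*((z-C[2])/d[:,2])[:,None]
def blobs(im,kind):
    h=cv2.cvtColor(im,cv2.COLOR_RGB2HSV)
    m=cv2.inRange(h,(0,110,60),(14,255,255)) if kind=="brown" else cv2.inRange(h,(0,0,165),(179,60,255))
    n,_,st,ce=cv2.connectedComponentsWithStats(m)
    return [(ce[i],st[i]) for i in range(1,n) if 150<st[i,4]<700]
E
cat > meas.py <<'E'
from h import *
from scipy.optimize import least_squares
z=lambda a,o:np.array(a,float)/5.3+o-0.4
U=z([(281,201),(440,217),(600,235)],(325,170));L=z([(252,341),(408,360),(567,378)],(325,170))
T=z([(140,152),(232,127),(290,105),(377,80),(432,65),(517,38)],(95,215))
PT=z([(200,390),(295,402),(352,405),(450,420),(510,427),(607,440)],(325,170))
pan=cast("top",z([(110,42),(685,108),(640,545),(62,475)],(325,170)),4)
print("pan",pan.round(1),pan.mean(0),[np.linalg.norm(pan[i]-pan[i-1]).round(1) for i in range(4)])
ys=[68,0,-68]
def world(p,X):
    return (R.from_euler("z",p[2])*R.from_euler("y",-p[3])).apply(X)+[p[0],p[1],105]
rU=np.array([(34,y,9) for y in ys]);rL=rU*[-1,1,1]
tip=np.array([(-54,y+s,25) for y in ys[::-1] for s in(-20,20)])  # scene: left->right is -y..+y
def res(p,sc=True):
    r=[proj("top",world(p,rU))-U,proj("top",world(p,rL))-L]
    if sc:r.append(proj("scene",world(p,tip))-T)
    return np.vstack(r).ravel()
for sc in(False,True):
    s=least_squares(res,[*pan.mean(0)[:2],0,.55],args=(sc,));print(sc,s.x.round(4));print(s.fun.reshape(-1,2).round(2).tolist())
p=s.x
print("yaw pan",np.arctan2(*(pan[0]-pan[3])[[1,0]]),np.arctan2(*(pan[1]-pan[2])[[1,0]]))
print("tiptop resid",(proj("top",world(p,tip[::-1].reshape(3,2,3).reshape(-1,3)))-PT).round(2).tolist())
im=bot.camera("top")
for k in("brown","white"):
    for c,st in blobs(im,k):print(k,c.round(1),st[2:],cast("top",c,45).round(1))
im=bot.camera("scene")
for k in("brown","white"):
    for c,st in blobs(im,k):print("sc",k,c.round(1),st[2:],cast("scene",c,43).round(1))
E
python3 meas.py
```

```text
pan [[ 631.  -174.8    4. ]
 [ 602.8 -443.5    4. ]
 [ 399.5 -420.7    4. ]
 [ 429.  -153.1    4. ]] [ 515.56669485 -298.01069919    4.        ] [np.float64(203.2), np.float64(270.2), np.float64(204.6), np.float64(269.3)]
False [ 5.169686e+02 -2.952219e+02 -1.003000e-01  4.888000e-01]
[[-0.17, -0.24], [0.1, 0.09], [0.2, 0.06], [0.01, 0.27], [0.14, -0.03], [-0.28, -0.14]]
True [ 5.164442e+02 -2.954955e+02 -1.015000e-01  4.433000e-01]
[[-0.09, -0.48], [0.15, -0.11], [0.22, -0.11], [0.22, 0.59], [0.39, 0.33], [0.01, 0.27], [0.57, 0.31], [-0.15, -0.15], [0.33, 0.45], [-0.08, 0.18], [0.54, -0.41], [-0.08, -0.11]]
yaw pan -0.10711584559156716 -0.1113669845945621
tiptop resid [[0.65, 1.24], [0.23, 0.94], [1.74, 1.76], [0.77, 0.9], [1.72, 0.96], [0.96, 0.48]]
brown [131.9   8.9] [ 53  39 237] [[1035.4  354.2   45. ]]
brown [127.1 230.5] [ 23  21 373] [[493.3 351.3  45. ]]
brown [188.5 251.1] [ 22  21 352] [[445.9 203.9  45. ]]
brown [158.7 255.5] [ 22  21 358] [[434.5 274.6  45. ]]
white [152.3  14.5] [ 28  22 326] [[1022.   303.9   45. ]]
white [130.3  29.2] [ 26  23 289] [[984.7 356.7  45.
[... 603 characters left out ...]
 17  22 294] [[487.8 353.9  43. ]]
sc brown [317.  179.8] [ 18  21 290] [[438.7 204.6  43. ]]
sc white [11.5  8.6] [ 24  21 319] [[-1549.4  -485.2    43. ]]
sc white [54.7  5.3] [ 16  14 153] [[-1483.4  -271.3    43. ]]
sc white [263.6   7.7] [ 44  21 694] [[-874.4  725.6   43. ]]
sc white [148.8  45. ] [ 20  55 471] [[-732.1   35.8   43. ]]
sc white [266.6  26.3] [ 43  16 280] [[-646.4  619.9   43. ]]
sc white [349.3 182. ] [ 17  21 283] [[495.6 284.7  43. ]]
sc white [241.  189.5] [ 24  25 419] [[362.2 -16.7  43. ]]
sc white [357.2 200.3] [ 36  31 614] [[569.9 257.7  43. ]]
sc white [268.3 217.3] [ 16  14 174] [[500.5   0.6  43. ]]
sc white [292.6 248.6] [ 22  22 289] [[627.8   2.7  43. ]]
```

```bash
cat >> h.py <<'E'
def tri(ut,us):
    rows=[]
    for n,uv in(("top",ut),("scene",us)):
        A=cast(n,uv,0)[0];B=cast(n,uv,200)[0];d=(B-A)/np.linalg.norm(B-A);M=np.eye(3)-np.outer(d,d);rows.append((M,M@A))
    return np.linalg.solve(sum(r[0] for r in rows),sum(r[1] for r in rows))
E
cat > m2.py <<'E'
from h import *
from scipy.optimize import least_squares
z=lambda a,o:np.array(a,float)/5.3+o-0.4
zt=lambda a:z(a,(325,170)); zs=lambda a:z(a,(95,215))
C=[tri(zt(a),zs(b)) for a,b in(((195,85),(620,165)),((718,150),(118,335)),((635,465),(108,185)),((148,405),(555,48)))]
C=np.array(C);print("corners BL BR FR FL\n",C.round(1),[np.linalg.norm(C[i]-C[i-1]).round(1) for i in range(4)])
for a,b in(((0,3)),((1,2))):
    d=C[a]-C[b];print("tilt",np.arctan2(d[2],np.hypot(d[0],d[1])))
P=np.array([tri(zt(a),zs(b)) for a,b in(((110,42),(728,370)),((685,108),(150,578)))]);print("pan back corners",P.round(1))
tips=np.array([tri(zt(a),zs(b)) for a,b in zip([(200,390),(295,402),(352,405),(450,420),(510,427),(607,440)],[(517,38),(432,65),(377,80),(290,105),(232,127),(140,152)])]);print("tips",tips.round(1).tolist())
im=bot.camera("top");h=cv2.cvtColor(im,cv2.COLOR_RGB2HSV);s=np.s_[170:290,100:220]
m=np.zeros(h.shape[:2],np.uint8);m[s]=cv2.inRange(h,(0,0,200),(179,60,255))[s]
n,_,st,ce=cv2.connectedComponentsWithStats(m);W=[ce[i] for i in range(1,n) if st[i,4]>100];print("W",np.round(W,1),st[1:,4])
B=[(127.1,230.5),(158.7,255.5),(188.5,251.1)]
m[s]=cv2.inRange(h,(0,0,60),(179,255,255))[s];k=cv2.findContours(m,cv2.RETR_EXTERNAL,cv2.CHAIN_APPROX_NONE)[0];r=cv2.minAreaRect(max(k,key=cv2.contourArea));print("flat rect",r,cast("top",r[0],12))
E3=cast("top",np.array(B+W),47)[:,:2]
ij=np.array([(0,1),(-1,0),(-1,-1)]+[None]*len(W),dtype=object)
c0=cast("top",r[0],12)[0,:2]
idx=np.round((R.from_euler("z",-.12).apply(np.c_[E3-c0,0*E3[:,0]])[:,:2])/68);print(idx.tolist())
g=lambda p:(R.from_euler("z",p[2]).apply(np.c_[idx*68,0*idx[:,0]])[:,:2]+p[:2])
f=least_squares(lambda p:(g(p)-E3).ravel(),[*c0,.12]);print("flat",f.x);print("eggs",E3.round(1).tolist());print("off",(E3-g(f.x)).round(1).tolist())
E
python3 m2.py
```

```text
corners BL BR FR FL
 [[ 595.  -194.4  144.3]
 [ 571.5 -409.   142.6]
 [ 437.9 -395.8   81. ]
 [ 461.7 -182.7   81.3]] [np.float64(147.8), np.float64(215.8), np.float64(147.8), np.float64(214.5)]
tilt 0.4401966969209312
tilt 0.43032835087415444
pan back corners [[ 629.7 -174.2   12.6]
 [ 601.8 -439.8   14.7]]
tips [[468.6, -201.2, 106.0], [463.8, -242.3, 104.9], [462.5, -267.3, 107.2], [456.8, -308.4, 107.3], [454.0, -335.3, 104.3], [448.9, -376.2, 105.8]]
W [[180.6 194.7]
 [152.2 198. ]
 [154.6 227.3]] [264 267 268]
flat rect ((159.52899169921875, 226.99658203125), (88.79934692382812, 89.50039672851562), 83.2901611328125) [[503.37349351 281.29728379  12.        ]]
[[-0.0, 1.0], [-1.0, 0.0], [-1.0, -1.0], [1.0, -1.0], [1.0, 0.0], [-0.0, 0.0]]
flat [5.02862892e+02 2.83207256e+02 1.46377648e-01]
eggs [[493.3, 350.8], [434.7, 274.1], [445.9, 203.5], [580.2, 225.1], [571.5, 292.9], [501.5, 285.4]]
off [[0.3, 0.4], [-0.9, 0.9], [0.3, -2.5], [0.2, -0.7], [1.4, -0.3], [-1.4, 2.2]]
```

```bash
cat >> h.py <<'E'
TR=np.array([517,-296,105.]);YAW=-.106;TH=.447
RT=(R.from_euler("z",YAW)*R.from_euler("y",-TH)).as_matrix()
AX=RT[:,2]
seat=lambda k:TR+RT@np.array([34,68*(2-k),28.])
FL=np.array([503.1,282.3]);FY=.13
EGG={1:((493.3,350.8),(0,1)),2:((434.7,274.1),(-1,0)),3:((445.9,203.5),(-1,-1))}
def ori(up,close):
    up=up/np.linalg.norm(up);y=close-up*(close@up);y/=np.linalg.norm(y);return R.from_matrix(np.c_[np.cross(y,-up),y,-up]).as_quat()
def best(pos,up,closes):
    q0=bot.read_state()["joint_pos"];o=[]
    for c in closes:
        for s in(1,-1):
            q=ori(up,s*np.asarray(c,float));j=bot.solve_ik(pos,q)
            if j is not None:o.append((np.abs(j-q0).max()+.3*abs(j[5]),q,j))
    return min(o,key=lambda t:t[0])
def axis(n):
    p,ij=EGG[n];c=FL+R.from_euler("z",FY).as_matrix()[:2,:2]@(68*np.array(ij));d=(np.array(p)-c)/41
    return np.array([*np.clip(.8*d,-.08,.08),1.])
def egg_pose(n):
    up=axis(n);w=np.array([*EGG[n][0],47.]);g=w+3*up/np.linalg.norm(up);return g-19*up/np.linalg.norm(up),up
DIAG=[(np.cos(FY+a),np.sin(FY+a),0) for a in(np.pi/4,-np.pi/4)]
def st(tag=""):
    s=bot.read_state();print(tag,"t%.2f"%s["t"],"tcp",s["tcp_pos"].round(1),"F",s["contact_force"].round(1),"w%.1f"%s["width"],"ff%.1f"%s["finger_force"]);return s
def pick(n):
    p,up=egg_pose(n);pre=p+[0,0,75]
    _,q,j=best(pre,up,DIAG);bot.move_gripper(72,9)
    bot.move_ptp(pre,q);bot.line_to(p,150);st("down")
    bot.move_gripper(40,9);st("grip")
    bot.line_to(p+[0,0,210],250);st("lift")
def plan(n,k):
    p,up=egg_pose(n);print(n,p.round(1),(up*100).round(1),best(p+[0,0,75],up,DIAG)[2].round(2),best(p,up,DIAG)[2].round(2))
    for d in(90,-12):print(k,(seat(k)+d*AX).round(1),best(seat(k)+d*AX,AX,[RT[:,0]])[2].round(2))
E
python3 - <<'E'
from h import *
for n,k in((1,1),(2,2),(3,3)):plan(n,k)
pick(2)
s=st();cv2.imwrite("pics/l.png",bot.camera("scene")[80:280,180:440,::-1])
E
```

```text
1 [493.6 350.5  31. ] [ -1.9   2.1 100. ] [ 0.96  0.35 -0.32  0.04 -0.91 -0.06] [ 0.96  0.43 -0.39  0.04 -0.75 -0.07]
1 [ 504.  -226.2  226.1] [-0.05 -0.08 -0.62  0.04 -0.58 -0.09]
1 [ 547.8 -230.9  134.1] [-0.06  0.11 -0.69  0.07 -0.33 -0.11]
2 [435.  273.9  31. ] [ -1.9   1.2 100. ] [ 0.96  0.21 -0.52  0.03 -0.84 -0.07] [ 0.96  0.31 -0.6   0.04 -0.66 -0.08]
2 [ 496.8 -293.8  226.1] [-0.24 -0.02 -0.51 -0.09 -0.64  0.19]
2 [ 540.6 -298.5  134.1] [-0.22  0.16 -0.55 -0.12 -0.43  0.22]
3 [445.5 204.3  31. ] [  2.8  -5.  100. ] [ 0.79  0.18 -0.52 -0.07 -0.86  0.18] [ 0.79  0.29 -0.59 -0.09 -0.68  0.2 ]
3 [ 489.6 -361.5  226.1] [-0.4   0.06 -0.39 -0.2  -0.71  0.42]
3 [ 533.4 -366.1  134.1] [-0.38  0.21 -0.42 -0.24 -0.52  0.46]
down t4.81 tcp [435.4 274.1  31.4] F [0.6 0.1 0.3] w71.9 ff0.0
grip t5.31 tcp [435.2 274.2  31.4] F [ 0.  -0.4  3.1] w50.4 ff9.0
lift t6.30 tcp [434.2 273.3 239.4] F [-0.   0.1 -1.9] w50.2 ff9.0
 t6.30 tcp [434.2 273.3 239.4] F [-0.   0.1 -1.9] w50.2 ff9.0
```

```bash
python3 - <<'E'
from h import *
k=2;pre=seat(k)+70*AX
_,q,j=best(pre,AX,[RT[:,0]]);bot.move_ptp(pre,q);st("pre")
a=bot.camera("scene")[180:310,80:250,::-1];b=bot.camera("top")[170:270,330:470,::-1]
cv2.imwrite("pics/pre.png",np.hstack([cv2.resize(a,(510,390),interpolation=2),cv2.resize(b,(280,390),interpolation=2)]))
E
```

```text
pre t8.41 tcp [ 505.9 -294.2  208.1] F [ 0.6  1.  -1.7] w50.4 ff9.0
```

View pics/pre.png

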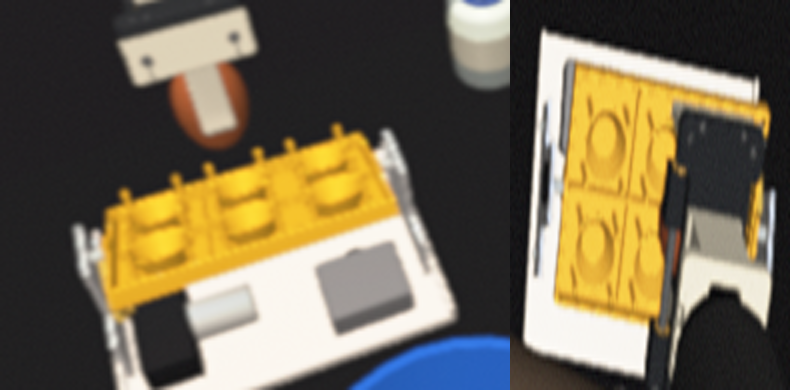

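The egg hangs upright between the fingers, centred on the visible finger near (210,105) of the crop. Next I lower it with force guidance.

```bash
cat >> h.py <<'E'
def lower(k,verbose=True,start=14,off0=(0,0)):
    """force-guided descent; d = height of egg above its nominal seat along the pocket axis"""
    S=seat(k)-12*AX;off=np.array(off0,float)
    bot.line_to(S+start*AX+RT[:,:2]@off,150);bot.pause(.15)
    f0=np.array(bot.read_state()["contact_force"]);d=float(start);log=[]
    while d>-6:
        d-=2. if d>4 else 1.
        bot.line_to(S+d*AX+RT[:,:2]@off,30);bot.pause(.06)
        s=bot.read_state();f=RT.T@(s["contact_force"]-f0);a=RT.T@(s["tcp_pos"]-S)
        log.append((d,*f.round(1),*off.round(1),a[2].round(1)))
        if np.hypot(f[0],f[1])>1.5:off+=np.clip(.25*f[:2],-1,1)
        if f[2]>(4 if d<=3 else 10):break
        if np.linalg.norm(off)>7:break
    if verbose:
        for l in log:print(*l)
    return d,off
E
python3 - <<'E'
from h import *
print(lower(2));st("low")
a=bot.camera("scene")[180:310,80:250,::-1];cv2.imwrite("pics/low.png",cv2.resize(a,(680,520),interpolation=2))
E
```

```text
12.0 -0.3 -0.6 -1.2 0.0 0.0 12.3
10.0 -0.0 -0.2 -0.0 0.0 0.0 9.9
8.0 -0.8 -0.6 -0.5 0.0 0.0 7.9
6.0 -0.4 -1.0 -0.2 0.0 0.0 5.9
4.0 -0.5 -0.6 0.4 0.0 0.0 3.9
3.0 -1.5 -0.8 -1.2 0.0 0.0 2.9
2.0 -1.8 -0.5 3.1 -0.4 -0.2 2.2
1.0 -2.6 -0.6 8.0 -0.8 -0.3 1.4
(1.0, array([-1.47903714, -0.48865945]))
low t11.72 tcp [ 539.2 -298.9  135.1] F [-5.7  0.6  5.7] w50.2 ff9.0
```

View pics/low.png

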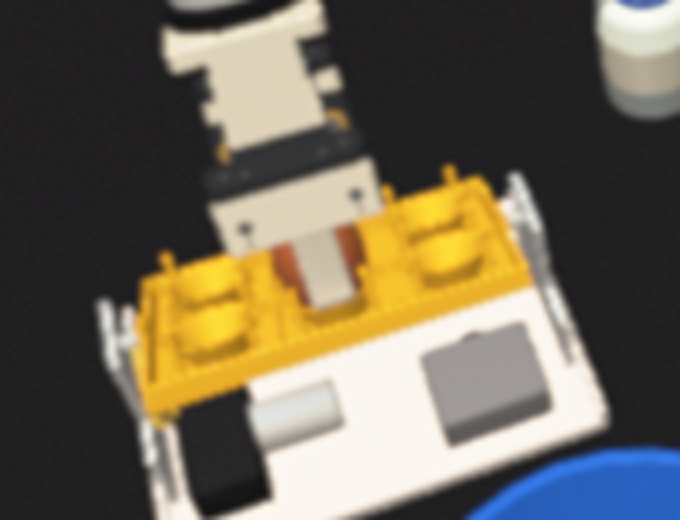

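The egg is in the pocket, with contact about 1–2 mm above the nominal height. I'll release it and check.

```bash
cat >> h.py <<'E'
def release():
    bot.move_gripper(54);bot.move_gripper(66);p=bot.read_state()["tcp_pos"]
    bot.line_to(p+80*AX,200);st("rel")
def crop(name):
    a=bot.camera("scene")[190:300,90:240,::-1];b=bot.camera("top")[170:280,330:470,::-1]
    cv2.imwrite(name,np.hstack([cv2.resize(a,(450,330),interpolation=2),cv2.resize(b,(350,330),interpolation=2)]))
E
python3 - <<'E'
from h import *
release()
pre=egg_pose(3)[0]+[0,0,180];_,q,j=best(pre,axis(3),DIAG);bot.move_ptp(pre,q);st("away")
crop("pics/rel1.png")
E
```

```text
rel t13.16 tcp [ 505.  -295.1  207.6] F [ 0.4 -0.1  0.5] w66.0 ff0.0
away t14.97 tcp [445.6 203.7 210.8] F [-0.8 -0.7  0.7] w66.0 ff0.0
```

View pics/rel1.png

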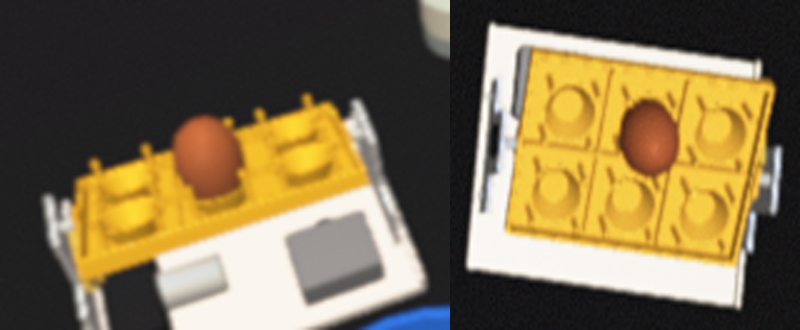

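The brown egg sits in the middle upper pocket: scene crop near (208,157), top crop near (650,137). I'll check its axis and centre numerically, then pick brown3.

```bash
cat >> h.py <<'E'
def check(ks):
    for n in("top","scene"):
        im=bot.camera(n);h=cv2.cvtColor(im,cv2.COLOR_RGB2HSV);m=cv2.inRange(h,(0,110,50),(14,255,255))
        for k in ks:
            ex=proj(n,[seat(k),seat(k)+30*AX,seat(k)-30*AX]);c=ex[0]
            mm=np.zeros_like(m);x,y=c.astype(int);mm[y-22:y+22,x-14:x+14]=m[y-22:y+22,x-14:x+14]
            _,_,stt,ce=cv2.connectedComponentsWithStats(mm);i=1+stt[1:,4].argmax()
            cn=max(cv2.findContours(mm,0,1)[0],key=cv2.contourArea);e=cv2.fitEllipse(cn)
            d=ex[1]-ex[2];ang=(np.degrees(np.arctan2(d[0],-d[1])))%180
            print(n,k,"pred c",c.round(1),"blob",ce[i].round(1),stt[i,2:],"ell",np.round(e[0],1),np.round(e[1],1),"ang %.1f pred %.1f len %.1f"%(e[2],ang,np.hypot(*d)))
E
python3 - <<'E'
from h import *
check([2]);pick(3)
E
```

```text
top 2 pred c [409.6 213.5] blob [409.3 215.8] [ 23  25 446] ell [409.3 215.8] [21.9 24.1] ang 156.5 pred 154.1 len 11.5
scene 2 pred c [160.8 245.3] blob [158.5 241.4] [ 25  28 495] ell [158.4 241.3] [21.1 28. ] ang 159.2 pred 161.6 len 24.0
down t16.72 tcp [446.5 205.1  32.4] F [-0.  -0.5 -0.3] w71.9 ff0.0
grip t17.23 tcp [445.7 204.4  31.4] F [-0.4  0.2  4.1] w49.2 ff9.0
lift t18.22 tcp [444.6 203.8 239.5] F [ 0.2  0.7 -2. ] w49.1 ff9.0
```

```bash
sed -i 's/TR=np.array(\[517,-296,105.\]);YAW=-.106;TH=.447/TR=np.array([516.4,-296.3,105.]);YAW=-.106;TH=.48/' h.py; cat >> h.py <<'E'
def goto(k):
    pre=seat(k)+70*AX;_,q,j=best(pre,AX,[RT[:,0]]);bot.move_ptp(pre,q)
E
python3 - <<'E'
from h import *
goto(3);print(lower(3));st("low")
E
```

```text
12.0 0.2 -0.5 0.2 0.0 0.0 12.3
10.0 0.8 -0.1 -0.4 0.0 0.0 9.9
8.0 0.5 -0.6 -0.2 0.0 0.0 7.9
6.0 0.2 -1.2 -0.1 0.0 0.0 5.9
4.0 0.1 0.1 -0.1 0.0 0.0 3.9
3.0 0.2 -0.0 0.1 0.0 0.0 3.0
2.0 0.5 0.6 -0.7 0.0 0.0 2.0
1.0 -0.3 -0.3 0.2 0.0 0.0 1.0
0.0 0.6 0.3 8.3 0.0 0.0 0.5
(0.0, array([0., 0.]))
low t23.78 tcp [ 531.9 -366.5  135.4] F [-3.4  0.5  6.6] w49.2 ff9.0
```

```bash
python3 - <<'E'
from h import *
release();pick(1);check([2,3]);goto(1);print(lower(1,start=10));st("low")
E
```

```text
rel t25.19 tcp [ 495.  -362.4  206.7] F [ 0.2  0.5 -0.3] w66.1 ff0.0
down t28.78 tcp [494.1 350.6  31.5] F [ 0.6 -0.   0.4] w72.1 ff0.0
grip t29.28 tcp [493.7 350.5  31.6] F [-0.8 -1.5  4.9] w50.1 ff9.0
lift t30.27 tcp [492.8 349.9 239.2] F [-0.2 -0.1 -1.2] w49.9 ff9.0
top 2 pred c [409.8 214.3] blob [409.3 215.7] [ 23  25 446] ell [409.3 215.7] [21.9 24. ] ang 156.6 pred 156.6 len 12.2
top 3 pred c [440.5 217.9] blob [440.3 219.4] [ 24  26 468] ell [440.3 219.4] [22.2 25. ] ang 143.6 pred 151.1 len 13.0
scene 2 pred c [160.4 244.6] blob [158.4 241.3] [ 25  28 493] ell [158.4 241.3] [21. 28.] ang 159.8 pred 161.6 len 24.3
scene 3 pred c [130.2 254.2] blob [128.  250.8] [ 25  29 539] ell [128.  250.8] [22.7 28.4] ang 163.8 pred 159.8 len 24.9
8.0 0.4 0.7 -0.0 0.0 0.0 8.3
6.0 1.1 1.1 0.3 0.0 0.0 5.9
4.0 1.1 -0.2 0.9 0.3 0.3 3.9
3.0 1.1 1.6 0.0 0.3 0.3 3.0
2.0 0.4 1.4 0.5 0.6 0.7 2.0
1.0 0.5 0.4 0.2 0.6 0.7 1.0
0.0 -1.8 -0.7 7.2 0.6 0.7 0.3
(0.0, array([0.1058176 , 0.48933391]))
low t35.39 tcp [ 546.4 -230.6  135.3] F [-5.2 -0.4  4. ] w50.1 ff9.0
```

```bash
python3 - <<'E'
from h import *
release()
p=np.array([430,60,300.]);_,q,j=best(p,np.array([0,0,1.]),[(0,1,0)]);bot.move_ptp(p,q);st("away")
check([1,2,3]);crop("pics/rel3.png")
E
```

```text
rel t36.78 tcp [ 510.2 -226.5  206.9] F [0.6 0.5 0.1] w65.8 ff0.0
away t37.97 tcp [429.9  59.6 298.9] F [ 0.1 -0.3 -0.7] w66.0 ff0.0
top 1 pred c [379.1 210.7] blob [378.6 212.3] [ 24  25 451] ell [378.6 212.3] [21.8 24.4] ang 164.4 pred 162.8 len 11.6
top 2 pred c [409.8 214.3] blob [409.3 215.8] [ 23  25 444] ell [409.3 215.8] [21.9 24. ] ang 158.6 pred 156.6 len 12.2
top 3 pred c [440.5 217.9] blob [440.3 219.4] [ 24  26 467] ell [440.3 219.4] [22.2 25. ] ang 143.0 pred 151.1 len 13.0
scene 1 pred c [189.4 235.4] blob [187.7 232.1] [ 22  28 466] ell [187.7 232.1] [20.  27.7] ang 162.6 pred 163.4 len 23.8
scene 2 pred c [160.4 244.6] blob [158.4 241.3] [ 25  28 494] ell [158.4 241.3] [21.1 27.9] ang 159.6 pred 161.6 len 24.3
scene 3 pred c [130.2 254.2] blob [128.  250.8] [ 25  29 537] ell [128.  250.7] [22.7 28.4] ang 163.4 pred 159.8 len 24.9
```

View pics/rel3.png

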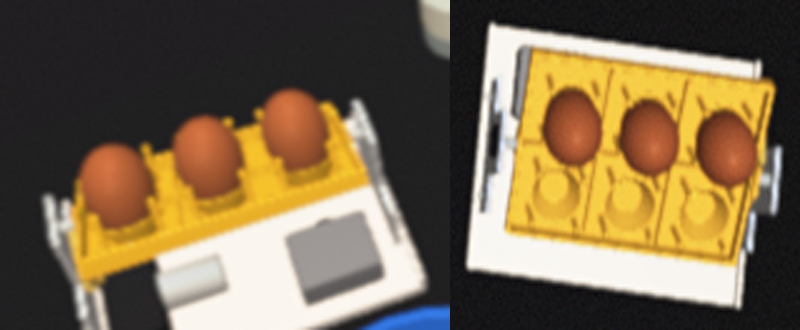

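All three eggs stand in the upper pockets, at scene crop (117,185), (208,157) and (294,128), with the same offset from prediction. One last lean check compares the hull centres of a square egg with the measured blobs.

```bash
python3 - <<'E'
from h import *
h=np.linspace(0,74,60);r=np.where(h<41,26*np.sqrt(np.clip(1-((41-h)/41)**2,0,1)),26*np.sqrt(np.clip(1-((h-41)/33)**2,0,1)))
a=np.linspace(0,2*np.pi,60);H,A=np.meshgrid(h,a);Rr,_=np.meshgrid(r,a)
P=np.c_[(Rr*np.cos(A)).ravel(),(Rr*np.sin(A)).ravel(),H.ravel()]
for lx,ly in((0,0),(-.08,0),(0,-.08)):
  for k in(1,2,3):
    W=seat(k)-37*AX+(P@R.from_rotvec([-ly,lx,0]).as_matrix().T)@RT.T
    u=proj("top",W).astype(np.float32);hl=cv2.convexHull(u);m=cv2.moments(hl);e=cv2.fitEllipse(hl)
    print(lx,ly,k,"c %.1f %.1f"%(m["m10"]/m["m00"],m["m01"]/m["m00"]),"ell",np.round(e[1],1),"ang %.1f"%e[2],"size",np.ptp(u,axis=0).round(1))
E
```

```text
0 0 1 c 379.3 211.2 ell [24.  25.8] ang 158.6 size [24.3 25.5]
0 0 2 c 410.0 214.8 ell [24.2 26.1] ang 148.2 size [24.8 25.6]
0 0 3 c 440.8 218.4 ell [24.4 26.7] ang 138.7 size [25.4 25.7]
-0.08 0 1 c 379.0 212.4 ell [24.  26.4] ang 164.6 size [24.2 26.2]
-0.08 0 2 c 409.7 216.0 ell [24.3 26.7] ang 156.1 size [24.7 26.3]
-0.08 0 3 c 440.5 219.6 ell [24.5 27.1] ang 147.5 size [25.3 26.4]
0 -0.08 1 c 380.7 211.3 ell [24.  26.2] ang 148.7 size [24.6 25.6]
0 -0.08 2 c 411.4 214.9 ell [24.1 26.7] ang 140.6 size [25.2 25.7]
0 -0.08 3 c 442.2 218.5 ell [24.3 27.3] ang 133.7 size [25.9 25.8]
```

```bash
python3 - <<'E'
from h import *
b=cv2.imread("pics/top0.png").astype(int);n=bot.camera("top")[:,:,::-1].astype(int)
for nm,s in(("lower row",np.s_[228:255,350:450]),("white",np.s_[185:240,140:195])):print(nm,np.abs(b[s]-n[s]).mean().round(2))
goto(2);bot.move_gripper(66)
S=seat(2)-11*AX;bot.line_to(S,100);bot.pause(.2);f0=np.array(st("in")["contact_force"])
for w in(60,56,54,52,40):
    bot.move_gripper(w,3);s=bot.read_state();print(w,"%.1f"%s["width"],(RT.T@(s["contact_force"]-f0)).round(1),s["finger_force"].round(1))
bot.pause(.3);st("held")
bot.line_to(S-1.5*AX,20);s=bot.read_state();print((RT.T@(s["contact_force"]-f0)).round(1))
release();p=np.array([430,60,300.]);_,q,j=best(p,np.array([0,0,1.]),[(0,1,0)]);bot.move_ptp(p,q);st("away")
check([1,2,3])
E
```

```text
lower row 3.48
white 1.65
in t40.98 tcp [ 538.7 -298.7  136.6] F [-0.1  0.1 -0.5] w66.0 ff0.0Traceback (most recent call last):
  File "<stdin>", line 7, in <module>
AttributeError: 'float' object has no attribute 'round'
```

```bash
python3 - <<'E'
from h import *
S=seat(2)-11*AX;f0=np.array(st("in")["contact_force"])
for w in(56,54,52,40):
    bot.move_gripper(w,3);s=bot.read_state();print(w,"%.1f"%s["width"],(RT.T@(s["contact_force"]-f0)).round(1),s["finger_force"])
bot.pause(.3);s=st("held");print((RT.T@(s["contact_force"]-f0)).round(1))
bot.line_to(S-1.5*AX,20);s=bot.read_state();print((RT.T@(s["contact_force"]-f0)).round(1))
release();p=np.array([430,60,300.]);_,q,j=best(p,np.array([0,0,1.]),[(0,1,0)]);bot.move_ptp(p,q);st("away")
check([1,2,3])
E
```

```text
in t41.38 tcp [ 538.6 -298.7  135.9] F [-0.   0.7  0.5] w60.4 ff0.0
56 56.2 [-1.2 -0.2  0.3] 0.49445147858932614
54 54.1 [-2.  -1.1  0.7] 0.445511497600819
52 52.0 [-1.1 -0.1  0.1] 0.43479697986185784
40 50.7 [-1.8  0.2 -0. ] 2.9999971843790263
held t42.83 tcp [ 538.5 -298.6  135.7] F [-2.4  0.7  0.7] w50.7 ff3.0
[-2.  -0.3  1.3]
[-1.3 -0.5  1.4]
rel t44.44 tcp [ 502.5 -294.9  206.3] F [ 0.3  0.9 -0.8] w66.0 ff0.0
away t45.83 tcp [430.   59.6 299.3] F [ 0.3 -0.6  0.5] w66.1 ff0.0
top 1 pred c [379.1 210.7] blob [378.6 212.3] [ 23  25 449] ell [378.7 212.3] [21.7 24.5] ang 165.6 pred 162.8 len 11.6
top 2 pred c [409.8 214.3] blob [409.3 215.8] [ 23  25 445] ell [409.3 215.8] [22. 24.] ang 157.3 pred 156.6 len 12.2
top 3 pred c [440.5 217.9] blob [440.3 219.4] [ 24  26 468] ell [440.3 219.4] [22.2 25.1] ang 142.9 pred 151.1 len 13.0
scene 1 pred c [189.4 235.4] blob [187.7 232.1] [ 22  28 465] ell [187.7 232. ] [20.  27.7] ang 163.2 pred 163.4 len 23.8
scene 2 pred c [160.4 244.6] blob [158.4 241.4] [ 25  28 491] ell [158.4 241.3] [21. 28.] ang 159.3 pred 161.6 len 24.3
scene 3 pred c [130.2 254.2] blob [128.  250.8] [ 25  29 538] ell [128.  250.8] [22.7 28.4] ang 163.8 pred 159.8 len 24.9
```

```bash
python3 -c "
from plant import bot
print(bot.close_job())"
```

```text
the job is handed in; nothing more can be done
None
```

The three brown eggs are in the tray's upper row, big ends up, and I handed the job in at about 46 s of the 72 s; the cameras suggest all three lean about 3–5° downslope, and the middle one went back to the same stance after I re-gripped it gently.

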